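# Take the loose lid off the point case and hold its sprung flap open at 50 degrees

## Task

Open both bays of the steel case on the bench for inspection. First tip up the front edge of the loose lid, whose back edge is tucked under a rail, draw it out, and set it down the right way up on the bench clear of the case before letting go of it; only then lift the spring-loaded flap of the other bay by its bar and hold it open at 50 degrees from shut (within 5 degrees). Finish while still holding the flap there, for it falls shut when let go, and leave the oil bottle, the tape measure and the spanner where they are.

Things in the scene. Friction and masses are not known exactly. Their poses are not given: they have to be found in the camera images.
- case: Fixed grey steel case, two bays side by side, 150 deep (x) x 270 wide (y) x 80 high mm, walls 5 mm, turned by up to 20 degrees. Origin: centre of its underside, on the bench; x points from its front (robot side) to its back, y to its left, z up. Left bay (y +8 to +130 mm): closed by the loose lid. Right bay (y -130 to +2 mm): closed by the hinged flap.
- cover: Loose steel lid of the left bay, about 0.2 kg: plate 153 (x) x 145 (y) x 5 mm, with a 10 mm skirt below at front and sides (4 mm play in the bay). Origin: centre of the plate's underside; when seated, axes as the case's, at x -3.5, y +64.5, z +80 mm of the case, its right edge 10 mm over the flap. Lying on the bench on its skirt its origin is 10 mm up.
- cover_grip (a point): Centre of the lid's grip: an upright black block 12 (x) x 22 (y) x 34 (z) mm on the plate near its front edge, 55 mm in front of the plate's centre. The block's top is 17 mm above this point, the plate's top 17 mm below it. It is 102 mm above the bench with the lid seated, 32 mm with the lid lying on the bench.
- cover_centre (a point): Centre of the lid's plate (half-way through its thickness); 12.5 mm above the bench when the lid lies there.
- cover_back (a point): Middle of the lid's back edge, on the plate's underside; 80 mm above the bench when seated.
- rail (a point): Middle of the dark keeper rail fixed at the back of the left bay, on its underside: x +68, y +68, z +89 mm of the case; 90 mm long along y, top at 94 mm. It hangs over the back 9 mm of the lid with 4 mm of play, so the lid cannot be lifted level; tipped up at the front (at most 25 degrees) it can be drawn 15 mm or more frontward, then lifted off.
- flap (a joint): Angle of the flap of the right bay: 0 shut, grows as its front edge rises (50 degrees = 0.873 rad), stop at 1.4 rad. Gravity and a spring shut it: about 2 N upward at the bar hold it.
- flap_bar (a point): Middle of the flap's pull bar: round, dark, 10 mm thick, 70 mm long along the case's y, with an arm at each end. It runs 40 mm in front of the flap's front edge, in the flap's plane, 188 mm from the hinge line, 75 mm above the bench when shut. A finger fits in the gap between bar and flap; the bar may turn between the fingers as the flap swings.
- flap_hinge (a point): Middle of the flap's hinge line, at the back of the right bay: x +70, y -64, z +75.5 mm of the case; the line runs along the case's y. The flap is a plate 147 x 128 x 5 mm.
- oil_bottle: Oil bottle, loose, 43 mm thick and 137 mm high, standing right of the case; origin: centre of its underside. To be left alone.
- tape_measure: Tape measure, loose, 39 x 76 x 58 mm, standing on the far left; origin: centre of its underside. To be left alone.
- spanner: Small open-ended spanner, loose, 24 x 112 x 4 mm, lying along y near the bench's front edge, left of the middle; origin: centre of its underside. To be left alone.

How it is judged:
By the outcome, as a careful person would: the job done as asked, in the order asked, and still so for the second after the job is handed in, while the arm keeps its last pose, push and grip.
It also fails if it takes over 61 s, if anything falls off the work surface, if the arm or the gripper's body presses on something with over 40 N, if the wrist force passes 120 N, or if a joint passes its speed limit or range.

## Robot

A 7-joint arm with a two-finger parallel gripper is mounted at the origin on a cart in front of the work surface, level with it; the furniture and walls round the work are solid. World frame = base frame: x ahead of the robot, y to its left, z up, the work surface at z = 0. Lengths are in m, angles in rad, forces in N, time in s.
With the tool pointing down it reaches from about 0.35 to 0.9 m from the base axis. Payload 8.1 kg.
Tool frame: the origin (TCP) lies midway between the tips of the shut fingers; the grasp point (between the pads) lies 19 mm behind it; z points along the fingers, y is the line along which they close (so a half turn about z gives the same grasp; the last joint's range is limited). The gripper opens to 92 mm and grips with 3 to 60 N. Pads are 19 mm wide; open, the fingers measure 130 mm over their backs; the gripper's body (75 mm by 190 mm) begins 47 mm behind the grasp point.
Start: joints at [1.188, 0.434, 0.025, 1.573, -0.012, 1.134, -0.075], TCP at [0.173, -0.601, 0.2] pointing down, gripper open.
Joint ranges: [-2.62, 2.62], [-0.44, 2.09], [-1.27, 1.32], [0.08, 2.57], [-1.32, 4.46], [0.12, 2], [-2.74, 2.74]. Speed limits (rad/s): [2.22, 2.22, 3.01, 3.01, 3.14, 3.14, 3.14].

## Interface

Orientations are given as a rotation vector (axis times angle).
In Python, from cell import readout, get_image, calibration, ticket gives the robot as it stands. The module is installed in compiled form; this text tells all that it offers.
- The arm moves only by the tool move_arm, never from a script. Its argument "series" is a list of rows, each a list of 6 numbers: the shift along the world's x, y, z as a fraction of full scale, then the turn, a rotation vector about the world's x, y, z as a fraction of full scale. A call has 1 to 5 rows; each row is the pose to reach, as a shift and turn from the pose commanded when the call began; what a row does not reach only later rows make up. Full scale, the value 1, is 0.75 m for a shift and 60 degrees for a turn. A row lasts 1/10 s, in which the tool goes at most 50 mm and 8.59 degrees, less where a joint would pass 70% of its speed; a pose out of reach is approached as far as the arm can. A call with a number of a shift or a turn outside -1 to 1 is refused whole. A call with a gripper value outside its range is refused whole. "claw" is the opening, from -1 (shut) to 1 (fully open), so that 0 is half open, set as the call begins (left out, the last holds). The fingers move at their own pace and stop on an object; "squeeze" is the grip in N (left out, the last holds). Time passes only in rows, so rows that repeat a pose let the fingers close. It gives the time, the measured TCP pose, the force, the opening and the grip force at its end, in the units of the state.
- readout.observe(): the state, without advancing time (a new reading comes with each control period).
- get_image(name): name is "side" or "top" or "wrist"; returns (picture, depth): 480x640x3 uint8, red, green, blue; 480x640 float32, m along the optical axis (not along the pixel's ray), 0 where there is no reading.
- calibration(name): a dict with "fx", "fy", "cx", "cy" (pixels), "view" (4x4, takes a point from world to camera coordinates); the wrist camera has in their place "mount" (4x4, takes a point from camera to tool coordinates, whose origin is the TCP and whose axes are the flange's). Camera axes: x right, y down, z forward; pixel columns grow to the right and rows downward; lengths in m; the calibration is good to about 2 mm. The wrist camera is an equidistant fisheye: a pixel r from the principal point sees the ray r / f radians off the axis. A picture is of the moment at which its call begins: read the wrist's pose just before it. calibration takes no time and is no camera call.
- ticket.sign_off(): hands the job in; it is judged then, once.
The state is a dict: "clock": time; "joints": joint angles; "dq": joint speeds; "joint_efforts": joint torques, N m; "position": TCP position; "ee_rot": TCP orientation; "force": force on the tool from outside, world axes, zero at the start; "ft_torque": the same for the moment, N m; "width": opening from 0.0 (shut) to 1.0 (fully open); "gripper_force": force on a finger pad.
Only numpy, scipy, OpenCV 4.12 (cv2) and the standard library are available. Lean on these libraries where they do the work, as an engineer would, in place of code of your own. Each camera call takes 0.05 s, during which the arm holds its last target. There are 200 camera calls.

## Working session

There is one attempt and no reset: what is moved stays moved. The work goes in short steps, Python scripts to look and compute and a tool call to move; the robot and the scene stay as the last step left them, time stands still between calls to the robot, and variables do not carry over. Pictures are saved under pics/ and viewed, at most 13 in all, crops included, and the job is handed in when it is done.

Besides the shell and the picture viewer there is one more tool, called after "Emit:" as name(argument=value, ...) on one line, values as JSON. move_arm: Moves the arm, as the interface text tells. Shift numbers are shares of 0.75 m and turn numbers shares of 60 degrees, none past 1 either way. Its arguments: {"type":"object","properties":{"series":{"type":"array"},"claw":{"type":"number"},"squeeze":{"type":"number"}},"required":["series"]}

```bash
mkdir -p pics
cat > h.py <<'E'
import numpy as np, cv2
from cell import readout, get_image, calibration, ticket
from scipy.spatial.transform import Rotation as R
def grab(n,f):
    im,d=get_image(n); cv2.imwrite('pics/%s.png'%f,im[:,:,::-1]); np.save('pics/%s.npy'%f,d); return im,d
def pts(n,d):
    c=calibration(n); v,u=np.mgrid[0:480,0:640]
    P=np.stack([(u-c['cx'])/c['fx']*d,(v-c['cy'])/c['fy']*d,d],-1)
    V=np.array(c['view']); return (P-V[:3,3])@V[:3,:3]
E
python3 - <<'E'
from h import *
for n in('top','side'):
    im,d=grab(n,n+'0'); c=calibration(n); print(n,c['fx'],np.round(np.linalg.inv(c['view']),3).tolist())
s=readout.observe(); print({k:np.round(v,3).tolist() for k,v in s.items()})
E
```

```text
top 540.5531690617619 [[-0.02, -0.991, 0.135, 0.311], [-1.0, 0.021, 0.01, -0.008], [-0.013, -0.135, -0.991, 1.658], [0.0, 0.0, 0.0, 1.0]]
side 590.0285481273013 [[0.998, -0.045, 0.036, 0.488], [-0.057, -0.642, 0.764, -1.184], [-0.011, -0.765, -0.644, 1.097], [0.0, 0.0, 0.0, 1.0]]
{'clock': 0.1, 'joints': [1.188, 0.435, 0.025, 1.574, -0.012, 1.134, -0.075], 'dq': [0.0, 0.0, 0.001, -0.001, 0.001, 0.0, 0.0], 'joint_efforts': [0.003, -66.912, 0.988, -31.514, -0.061, 0.037, 0.0], 'position': [0.172, -0.6, 0.199], 'ee_rot': [-3.11, -0.438, 0.0], 'force': [0.041, 0.364, -0.214], 'ft_torque': [-0.002, -0.032, -0.053], 'gripper_force': 0.0, 'width': 1.004}
```

View pics/top0.png

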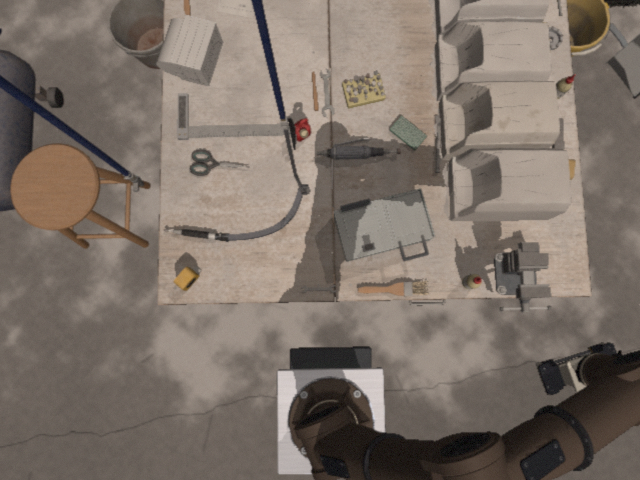

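View pics/side0.png

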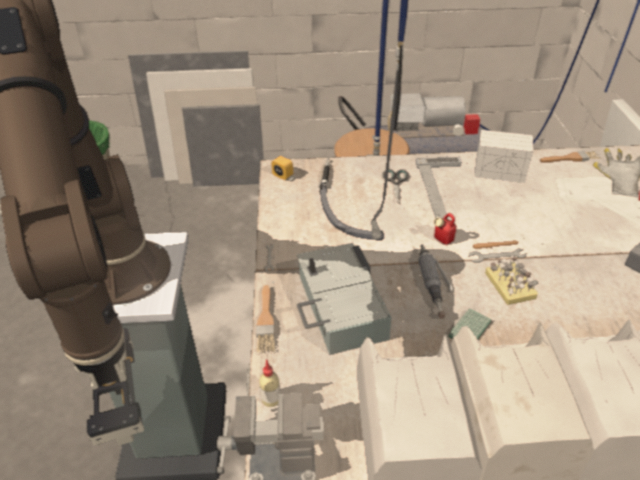

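The top view shows the case at about (385,225), with the grip at (368,242), rail at (356,204) and bar at (413,250). The bottle is at (475,282) and the tape at (186,278). There is a brush in front of the case at (390,288). Next I'll measure and check heights.

Run:
```python
from h import *
im=cv2.imread('pics/top0.png'); d=np.load('pics/top0.npy'); P=pts('top',d)
cv2.imwrite('pics/crop1.png',cv2.resize(im[175:310,160:500],(800,318),interpolation=cv2.INTER_CUBIC))
for n,(u,v) in dict(grip=(368,242),grip2=(367,238),rail=(356,204),bar=(413,254),bar2=(412,250),bottle=(475,282),tape=(186,278),brush=(385,288),brushh=(415,287),lid=(370,225),flap=(405,220),edge=(428,302),bench=(300,270),bench2=(250,270),b3=(450,240)).items(): print(n,P[v,u].round(3))
# steel tops: height mask
m=((P[:,:,2]>.065)&(P[:,:,2]<.1)&(d>0)).astype(np.uint8); m[:180]=0;m[272:]=0;m[:,:320]=0;m[:,445:]=0
c=max(cv2.findContours(m,0,1)[0],key=cv2.contourArea)
q=P[m>0][:,:2].astype(np.float32); print(len(q)); r=cv2.minAreaRect(c); print(r)
b=cv2.boxPoints(r).astype(int)
C=calibration('top');V=np.linalg.inv(C['view'])
for u,v in cv2.boxPoints(r):
    ray=V[:3,:3]@[(u-C['cx'])/C['fx'],(v-C['cy'])/C['fy'],1]; print((u,v),(V[:3,3]+ray*(.083-V[2,3])/ray[2]).round(3))
```

```text
grip [ 0.521 -0.12   0.089]
grip2 [ 0.533 -0.118  0.084]
rail [ 0.634 -0.088  0.093]
bar [ 0.492 -0.262  0.006]
bar2 [ 0.505 -0.261 -0.001]
bottle [ 0.397 -0.421  0.103]
tape [0.428 0.421 0.061]
brush [ 0.389 -0.173  0.005]
brushh [ 0.39  -0.264  0.008]
lid [ 0.571 -0.127  0.089]
flap [ 0.586 -0.232  0.076]
edge [ 0.346 -0.319 -0.089]
bench [0.45  0.085 0.002]
bench2 [ 0.454  0.24  -0.002]
b3 [ 0.533 -0.379  0.002]
4901
((385.6177062988281, 229.4705810546875), (69.12265014648438, 92.16352844238281), 75.96376037597656)
(np.float32(332.52948), np.float32(207.11765)) [ 0.628 -0.018  0.083]
(np.float32(421.94122), np.float32(184.76471)) [ 0.69  -0.286  0.083]
(np.float32(438.70593), np.float32(251.82352)) [ 0.488 -0.326  0.083]
(np.float32(349.2942), np.float32(274.17645)) [ 0.428 -0.063  0.083]
```

View pics/crop1.png

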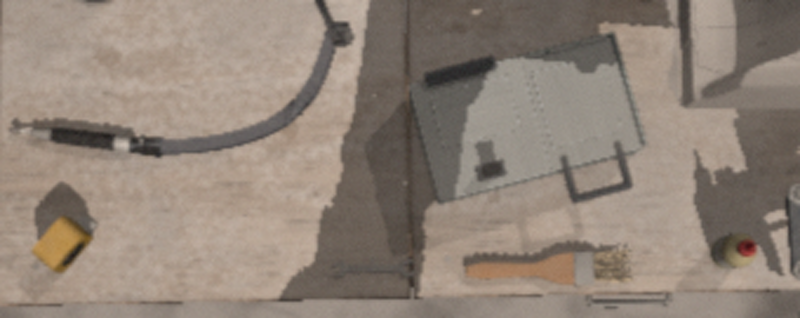

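```bash
cat >> h.py <<'E'
def ray(n,u,v,z):
    C=calibration(n);V=np.linalg.inv(C['view']); r=V[:3,:3]@[(u-C['cx'])/C['fx'],(v-C['cy'])/C['fy'],1]
    return V[:3,3]+r*(z-V[2,3])/r[2]
def fit2(A,B):
    A=np.array(A);B=np.array(B); a=A-A.mean(0);b=B-B.mean(0)
    th=np.arctan2((a[:,0]*b[:,1]-a[:,1]*b[:,0]).sum(),(a*b).sum()); M=np.array([[np.cos(th),-np.sin(th)],[np.sin(th),np.cos(th)]])
    t=B.mean(0)-M@A.mean(0); return th,t,(A@M.T+t-B)
E
python3 - <<'E'
from h import *
L=[(440,201,-80,137,85),(411,90,73,137,85),(612,35,75,-135,80),(643,147,-75,-135,80),(575,198,-118,-31,75),(630,186,-118,-97,75),(490,170,-58.5,64.5,119),(427,77,68,113,94),(494,63,68,23,94)]
A=[];B=[]
for u,v,x,y,z in L:
    A.append((x/1e3,y/1e3)); B.append(ray('top',160+u*340/800,175+v*135/318,z/1e3)[:2])
th,t,e=fit2(A,B); print(np.degrees(th),t); print((e*1e3).round(1).tolist())
M=R.from_euler('z',th).as_matrix()[:2,:2]
for n,p in dict(grip=(-.0585,.0645),bar=(-.118,-.064),rail=(.068,.068),hinge=(.07,-.064)).items(): print(n,(M@p+t).round(4))
P=pts('top',np.load('pics/top0.npy'))
for u,v in [(290,215),(270,232),(230,238),(205,233),(185,231),(303,190),(320,290),(250,235)]: print(u,v,P[v,u].round(3), P[v-4:v+5,u-4:u+5,2].max().round(3))
E
```

```text
13.088254951379671 [ 0.5755906  -0.16935088]
[[-1.8, 3.1], [6.5, 4.9], [4.1, -3.6], [1.8, -5.1], [-2.0, -0.3], [-0.6, 4.6], [2.4, -1.8], [-7.3, 0.7], [-2.9, -2.6]]
grip [ 0.504  -0.1198]
bar [ 0.4751 -0.2584]
rail [ 0.6264 -0.0877]
hinge [ 0.6583 -0.2158]
290 215 [0.617 0.112 0.028] 0.032
270 232 [0.566 0.174 0.026] 1.658
230 238 [0.551 0.298 0.022] 0.034
205 233 [0.567 0.372 0.031] 1.658
185 231 [0.577 0.437 0.018] 0.027
303 190 [0.68  0.068 0.093] 0.104
320 290 [ 0.388  0.025 -0.001] 0.016
250 235 [0.559 0.236 0.022] 0.032
```

Emit:
move_arm(series=[[0,0,0.065,0,0,0],[0,0,0.13,0,0,0],[0.03,0.05,0.18,0,0,0.13],[0.07,0.1,0.2,0,0,0.26],[0.11,0.15,0.2,0,0,0.39]], claw=0.1, squeeze=40)

```text
clock: 0.6
position: [0.2526, -0.4921, 0.3518]
ee_rot: [2.952, 1.063, 0.001]
force: [0.6, -0.1, -0.5]
width: 0.613
gripper_force: 0.0
```

```bash
cat > st.py <<'E'
from h import *
s=readout.observe(); print({k:np.round(s[k],4).tolist() for k in('clock','joints','position','force','width','gripper_force')})
m=R.from_rotvec(s['ee_rot']).as_matrix(); print('y-axis yaw',np.degrees(np.arctan2(m[1,1],m[0,1])).round(2),'z',m[:,2].round(4))
E
python3 st.py
```

```text
{'clock': 0.6, 'joints': [1.0717, 0.2332, -0.093, 1.4907, 0.0223, 1.4145, 0.0986], 'position': [0.2526, -0.4921, 0.3518], 'force': [0.6409, -0.1024, -0.4777], 'width': 0.6129, 'gripper_force': 0.0}
y-axis yaw -50.37 z [ 0.0018 -0.0037 -1.    ]
```

Emit:
move_arm(series=[[0.035,0.05,0,0,0,0.13],[0.07,0.1,0,0,0,0.26],[0.105,0.15,0,0,0,0.39],[0.14,0.2,0,0,0,0.52],[0.175,0.25,0,0,0,0.65]])

```text
clock: 1.1
position: [0.3838, -0.3028, 0.3492]
ee_rot: [-2.429, -1.993, 0.0]
force: [0.8, -0.4, 1.0]
width: 0.551
gripper_force: 0.0
```

Emit:
move_arm(series=[[0.035,0.05,-0.01,0,0,0.13],[0.07,0.1,-0.02,0,0,0.26],[0.105,0.15,-0.04,0,0,0.39],[0.13,0.2,-0.08,0,0,0.41],[0.14,0.245,-0.12,0,0,0.41]])

```text
clock: 1.6
position: [0.4897, -0.1188, 0.2585]
ee_rot: [1.952, 2.46, 0.002]
force: [0.9, 0.2, -0.4]
width: 0.548
gripper_force: 0.0
```

```bash
python3 st.py
python3 - <<'E'
from h import *
im,d=grab('wrist','w1'); c=calibration('wrist'); print(c)
E
```

```text
{'clock': 1.6, 'joints': [0.5634, 0.2379, -0.5259, 1.74, 0.1268, 1.1961, 0.2325], 'position': [0.4897, -0.1188, 0.2585], 'force': [0.8977, 0.1737, -0.3846], 'width': 0.5482, 'gripper_force': 0.0}
y-axis yaw 13.13 z [ 1.6e-03  5.0e-04 -1.0e+00]
{'fx': 371.64829954431775, 'fy': 371.64829954431775, 'cx': 315.84424057120265, 'cy': 236.81586339979532, 'mount': array([[ 1.59699319e-03, -9.68284091e-01, -2.49846690e-01,
         6.84617697e-02],
       [ 9.99998637e-01,  1.65098338e-03, -6.52371136e-06,
        -3.51586302e-04],
       [ 4.18809540e-04, -2.49846340e-01,  9.68285408e-01,
        -1.85183933e-01],
       [ 0.00000000e+00,  0.00000000e+00,  0.00000000e+00,
         1.00000000e+00]])}
```

View pics/w1.png

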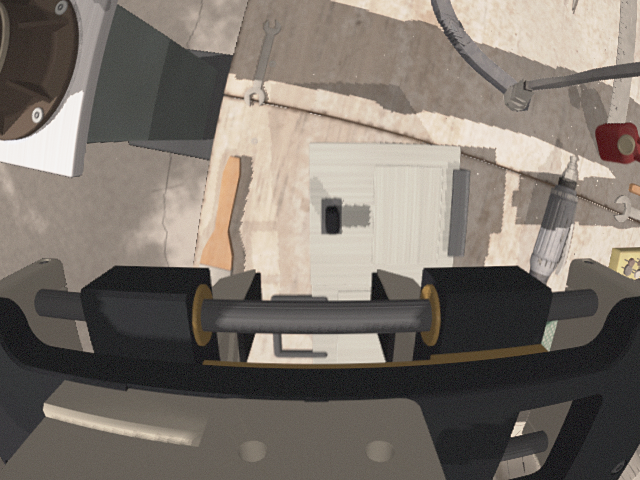

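The wrist view shows the case square with the image. The grip top is near (332,217), the rail runs (461,169)–(457,255), and the lid's left corners are at (309,144) and (461,146). The spanner is at (263,60). Casting rays from these.

```bash
cat >> h.py <<'E'
def wray(s,u,v,z):
    c=calibration('wrist');p=np.array([u-c['cx'],v-c['cy']]);r=np.hypot(*p);a=r/c['fx']
    k=np.r_[p/r*np.sin(a),np.cos(a)]; T=np.eye(4);T[:3,:3]=R.from_rotvec(s['ee_rot']).as_matrix();T[:3,3]=s['position'];T=T@c['mount']
    k=T[:3,:3]@k; return T[:3,3]+k*(z-T[2,3])/k[2]
E
python3 - <<'E'
from h import *
s=readout.observe(); im=cv2.imread('pics/w1.png')
g=cv2.cvtColor(im,6)
m=(g<45).astype(np.uint8);w=m[190:245,310:355];n,l,st,ce=cv2.connectedComponentsWithStats(w);i=1+st[1:,4].argmax();print('grip blob',st[i]+[310,190,0,0,0])
L=[(309,144,-80,137,85),(461,146,73,137,85),(463.5,169.5,74,113,94),(463.5-17,170,62,113,94),(465,255,74,23,94),(448,255,62,23,94)]
A=[];B=[]
for u,v,x,y,z in L:
    A.append((x/1e3,y/1e3)); B.append(wray(s,u,v,z/1e3)[:2])
th,t,e=fit2(A,B); print(np.degrees(th),t); print((e*1e3).round(1).tolist())
x,y,ww,hh=(st[i]+[310,190,0,0,0])[:4]
for u,v in[(x,y),(x+ww,y),(x,y+hh),(x+ww,y+hh)]:print(wray(s,u,v,.119).round(4))
M=R.from_euler('z',th).as_matrix()[:2,:2]
for n,p in dict(grip=(-.0585,.0645),bar=(-.118,-.064)).items(): print(n,(M@p+t).round(4))
print('spanner',wray(s,268,20,.004),wray(s,255,95,.004))
E
```

```text
grip blob [326 206  14  27 282]
15.76382590057109 [ 0.57508237 -0.15879271]
[[-3.3, -1.8], [-1.7, 1.9], [0.4, 1.3], [6.1, 3.5], [-4.3, -3.0], [2.8, -1.9]]
[ 0.4919 -0.0958  0.119 ]
[ 0.5038 -0.0929  0.119 ]
[ 0.4977 -0.1193  0.119 ]
[ 0.5098 -0.1164  0.119 ]
grip [ 0.5013 -0.1126]
bar [ 0.4789 -0.2524]
spanner [0.37946869 0.08993771 0.004     ] [ 0.38733319 -0.00418401  0.004     ]
```

```bash
python3 -c "
import cv2;i=cv2.imread('pics/w1.png');cv2.imwrite('pics/w1c.png',cv2.resize(i[130:270,290:480],None,fx=4,fy=4))"
```

```text
(no output)
```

View pics/w1c.png

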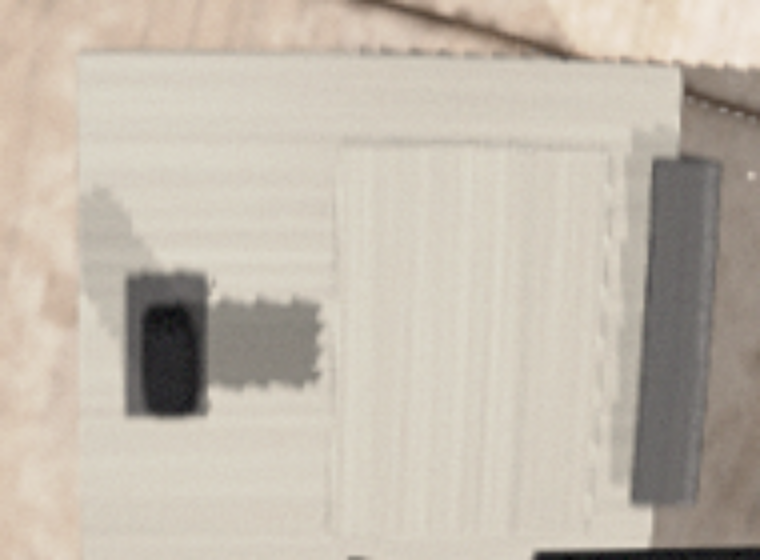

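The blob at (326–340, 206–233) is the grip's top face. My fit used a pose read after the picture, while the arm was still settling, so I'll retake the image at rest and use depth as a check.

```bash
python3 st.py
python3 - <<'E'
from h import *
s=readout.observe(); im,d=grab('wrist','w2'); g=cv2.cvtColor(im,7)
w=(g<45).astype(np.uint8)[185:250,300:365];n,l,st,ce=cv2.connectedComponentsWithStats(w);i=1+st[1:,4].argmax();x,y,ww,hh,_=(st[i]+[300,185,0,0,0]);print(x,y,ww,hh)
print('top centre',wray(s,x+ww/2,y+hh/2,.119), 'depth',d[y+hh//2,x+ww//2],d[y+hh//2,x+60])
rm=((g>80)&(g<125)).astype(np.uint8)[140:280,435:490];n,l,st,ce=cv2.connectedComponentsWithStats(rm);i=1+st[1:,4].argmax();print(st[i])
c=np.argwhere(l==i)[:,::-1].astype(np.float32)+[435,140]
for p in cv2.boxPoints(cv2.minAreaRect(c.astype(np.float32))): print(p,wray(s,*p,.094).round(4))
E
```

```text
{'clock': 1.65, 'joints': [0.5581, 0.2409, -0.5325, 1.7494, 0.1254, 1.1914, 0.2264], 'position': [0.4875, -0.1118, 0.2537], 'force': [-3.3056, 6.3429, -3.5033], 'width': 0.5487, 'gripper_force': 0.0}
y-axis yaw 13.48 z [-0.0048  0.0052 -1.    ]
327 216 14 29
top centre [ 0.50406346 -0.11541219  0.119     ] depth 0.3283941 0.3620395
[  15   40   23   87 1477]
[449.0646  265.92664] [ 0.6308 -0.1287  0.094 ]
[455.90298 178.73749] [ 0.6099 -0.0422  0.094 ]
[474.39706 180.18799] [ 0.6297 -0.0381  0.094 ]
[467.5587  267.37714] [ 0.652  -0.1256  0.094 ]
```

Emit:
move_arm(series=[[0.02,-0.007,-0.04,0,0,0],[0.02,-0.007,-0.09,0,0,0],[0.02,-0.007,-0.13,0,0,0],[0.02,-0.007,-0.13,0,0,0],[0.02,-0.007,-0.13,0,0,0]])

```text
clock: 2.2
position: [0.5032, -0.1264, 0.1624]
ee_rot: [-1.955, -2.458, 0.0]
force: [0.1, 0.2, -0.2]
width: 0.549
gripper_force: 0.0
```

```bash
python3 st.py
```

```text
{'clock': 2.2, 'joints': [0.5354, 0.3507, -0.5054, 1.8463, 0.1995, 0.9953, 0.1735], 'position': [0.5032, -0.1264, 0.1624], 'force': [0.1127, 0.2052, -0.1664], 'width': 0.5494, 'gripper_force': 0.0}
y-axis yaw 13.01 z [-6.e-04  1.e-04 -1.e+00]
```

Emit:
move_arm(series=[[0.001,0.011,-0.04,0,0,0.005],[0.001,0.011,-0.075,0,0,0.005],[0.001,0.011,-0.096,0,0,0.005],[0.001,0.011,-0.096,0,0,0.005],[0.001,0.011,-0.096,0,0,0.005]])

```text
clock: 2.7
position: [0.5053, -0.1182, 0.0916]
ee_rot: [1.948, 2.462, 0.002]
force: [0.8, 0.5, 1.6]
width: 0.552
gripper_force: 0.0
```

Emit:
move_arm(series=[[0,0,0,0,0,0],[0,0,0,0,0,0],[0,0,0,0,0,0],[0,0,0,0,0,0],[0,0,0,0,0,0]], claw=-1, squeeze=45)

```text
clock: 3.2
position: [0.504, -0.1178, 0.09]
ee_rot: [1.949, 2.464, 0.0]
force: [0.2, -0.5, -0.4]
width: 0.164
gripper_force: 0.0
```

```bash
python3 st.py; python3 -c "
from h import *
grab('side','s1');grab('wrist','w3')
a=cv2.imread('pics/s1.png')[220:370,230:430];b=cv2.imread('pics/w3.png')[60:400,60:640]
cv2.imwrite('pics/m1.png',np.vstack([cv2.resize(a,(400,300)),cv2.resize(b,(400,235))]))"
```

```text
{'clock': 3.2, 'joints': [0.4913, 0.4355, -0.4815, 1.9327, 0.2666, 0.8355, 0.1003], 'position': [0.504, -0.1178, 0.09], 'force': [0.2383, -0.5042, -0.3891], 'width': 0.164, 'gripper_force': 0.0}
y-axis yaw 13.33 z [ 2.e-04 -0.e+00 -1.e+00]
```

View pics/m1.png

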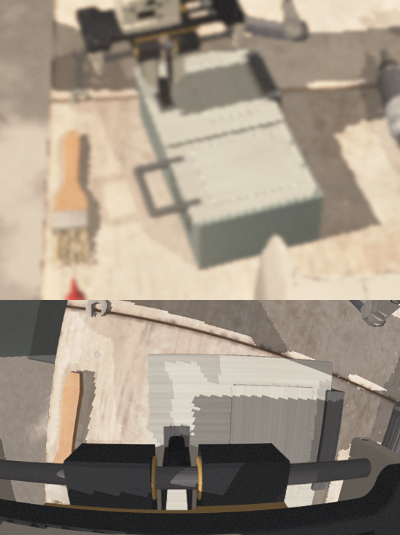

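The grip block sits between the fingers (montage (177,437)); they are still closing. I'll keep closing.

Emit:
move_arm(series=[[0,0,0,0,0,0],[0,0,0,0,0,0],[0,0,0,0,0,0]])

```text
clock: 3.6
position: [0.5041, -0.1178, 0.0899]
ee_rot: [1.949, 2.464, 0.0]
force: [-0.9, -1.1, 1.8]
width: 0.106
gripper_force: 45.0
```

Emit:
move_arm(series=[[0.001,0,0.011,-0.014,0.057,0],[0.0025,0.0005,0.021,-0.027,0.113,0],[0.0045,0.001,0.032,-0.041,0.17,0],[0.007,0.0015,0.042,-0.055,0.227,0],[0.007,0.0015,0.042,-0.055,0.227,0]])

```text
clock: 4.1
position: [0.5109, -0.1156, 0.1211]
ee_rot: [-1.845, -2.336, 0.287]
force: [0.5, 0.1, -1.6]
width: 0.107
gripper_force: 45.0
```

```bash
python3 st.py; python3 -c "
from h import *
grab('side','s2');grab('wrist','w4')
a=cv2.imread('pics/s2.png')[220:370,230:430];b=cv2.imread('pics/w4.png')[60:400,60:640]
cv2.imwrite('pics/m2.png',np.vstack([cv2.resize(a,(400,300)),cv2.resize(b,(400,235))]))"
```

```text
{'clock': 4.1, 'joints': [0.3659, 0.5407, -0.4402, 1.6849, 0.2849, 1.2201, 0.0558], 'position': [0.5109, -0.1156, 0.1211], 'force': [0.4752, 0.129, -1.6336], 'width': 0.1066, 'gripper_force': 45.0009}
y-axis yaw 13.41 z [-0.2353 -0.0566 -0.9703]
```

View pics/m2.png

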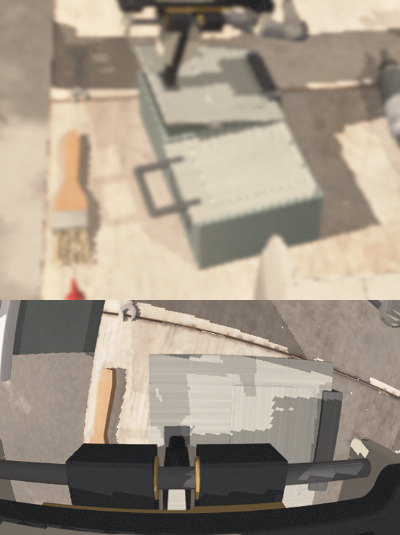

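The lid's front edge is tipped up and held. Drawing it frontward.

Emit:
move_arm(series=[[-0.009,-0.002,0,0,0,0],[-0.018,-0.0045,0,0,0,0],[-0.027,-0.0065,0,0,0,0],[-0.036,-0.009,0.001,0,0,0],[-0.038,-0.009,0.002,0,0,0]])

```text
clock: 4.7
position: [0.4794, -0.1242, 0.123]
ee_rot: [-1.848, -2.334, 0.289]
force: [0.5, -0.0, -1.4]
width: 0.104
gripper_force: 45.0
```

Emit:
move_arm(series=[[0,0,0.02,0,0,0],[0,0,0.06,0,0,0],[0,0,0.11,0,0,0],[0,0,0.14,0,0,0],[0,0,0.14,0,0,0]])

```text
clock: 5.2
position: [0.4825, -0.1233, 0.2309]
ee_rot: [-1.85, -2.339, 0.284]
force: [0.7, -0.3, -2.5]
width: 0.106
gripper_force: 45.0
```

```bash
python3 st.py; python3 -c "
from h import *
grab('side','s3');grab('top','t3')
a=cv2.imread('pics/s3.png')[200:370,200:430];b=cv2.imread('pics/t3.png')[170:310,160:480]
cv2.imwrite('pics/m3.png',np.vstack([cv2.resize(a,(400,295)),cv2.resize(b,(400,175))]))"
```

```text
{'clock': 5.2, 'joints': [0.4139, 0.394, -0.4622, 1.6218, 0.2242, 1.4063, 0.1309], 'position': [0.4825, -0.1233, 0.2309], 'force': [0.7001, -0.2896, -2.4538], 'width': 0.1057, 'gripper_force': 45.0491}
y-axis yaw 13.29 z [-0.2296 -0.0578 -0.9716]
```

View pics/m3.png

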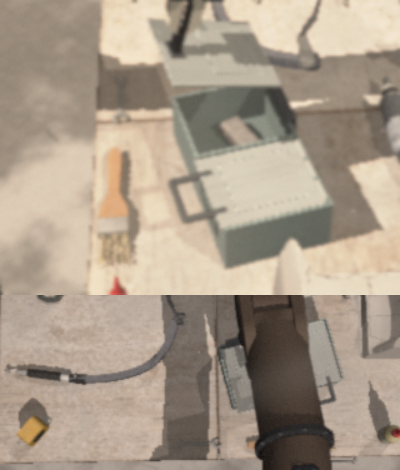

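The lid is off and held clear. Levelling it and carrying it left.

Emit:
move_arm(series=[[0,0.04,0.01,0.014,-0.057,0],[-0.015,0.09,0.01,0.027,-0.113,0],[-0.03,0.15,0.01,0.041,-0.17,0],[-0.05,0.21,0.01,0.055,-0.227,0],[-0.07,0.265,0,0.055,-0.227,0]])

```text
clock: 5.8
position: [0.426, 0.0764, 0.2273]
ee_rot: [1.948, 2.463, 0.001]
force: [1.5, -0.3, -2.1]
width: 0.103
gripper_force: 45.1
```

Emit:
move_arm(series=[[-0.015,0.05,0,0,0,-0.06],[-0.03,0.1,0,0,0,-0.12],[-0.045,0.15,0,0,0,-0.18],[-0.053,0.19,0,0,0,-0.223],[-0.053,0.19,0,0,0,-0.223]])

```text
clock: 6.3
position: [0.3862, 0.2217, 0.2269]
ee_rot: [-2.215, -2.224, 0.0]
force: [-0.0, -0.4, -1.5]
width: 0.109
gripper_force: 45.1
```

Emit:
move_arm(series=[[0,0,-0.03,0,0,0],[0,0,-0.07,0,0,0],[0,0,-0.11,0,0,0],[0,0,-0.15,0,0,0],[0,0,-0.15,0,0,0]])

```text
clock: 6.8
position: [0.3856, 0.2148, 0.1114]
ee_rot: [-2.221, -2.219, 0.013]
force: [-0.2, -0.3, -0.8]
width: 0.104
gripper_force: 45.1
```

```bash
python3 st.py; python3 -c "
from h import *
grab('side','s4');grab('wrist','w5')
a=cv2.imread('pics/s4.png')[150:370,200:450];b=cv2.imread('pics/w5.png')
cv2.imwrite('pics/m4.png',np.vstack([cv2.resize(a,(340,300)),cv2.resize(b,(340,255))]))"
```

```text
{'clock': 6.8, 'joints': [-0.0852, 0.3295, -0.6643, 2.0635, 0.2682, 0.8418, -0.9064], 'position': [0.3856, 0.2148, 0.1114], 'force': [-0.249, -0.2621, -0.7768], 'width': 0.1037, 'gripper_force': 45.1066}
y-axis yaw -0.04 z [-0.0075 -0.0041 -1.    ]
```

View pics/m4.png

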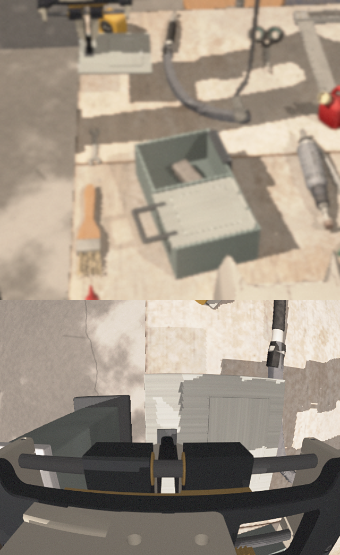

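Level, over clear bench (front edge inside the bench edge, hose behind). Lowering.

Emit:
move_arm(series=[[0,0,-0.04,0,0,0],[0,0,-0.08,0,0,0],[0,0,-0.105,0,0,0],[0,0,-0.115,0,0,0],[0,0,-0.115,0,0,0]])

```text
clock: 7.4
position: [0.3889, 0.2179, 0.0295]
ee_rot: [2.222, 2.22, 0.0]
force: [0.2, -0.3, -0.9]
width: 0.105
gripper_force: 45.1
```

```bash
python3 st.py
```

```text
{'clock': 7.4, 'joints': [-0.1761, 0.4573, -0.581, 2.1463, 0.4142, 0.6468, -1.0468], 'position': [0.3889, 0.2179, 0.0295], 'force': [0.1793, -0.3168, -0.8877], 'width': 0.1046, 'gripper_force': 45.0924}
y-axis yaw -0.06 z [ 3.e-04 -0.e+00 -1.e+00]
```

Emit:
move_arm(series=[[0,0,-0.005,0,0,0],[0,0,-0.009,0,0,0],[0,0,-0.011,0,0,0],[0,0,-0.011,0,0,0],[0,0,-0.011,0,0,0]])

```text
clock: 7.9
position: [0.3887, 0.2179, 0.021]
ee_rot: [2.222, 2.22, 0.001]
force: [0.2, -0.0, -1.2]
width: 0.11
gripper_force: 45.0
```

Emit:
move_arm(series=[[0,0,-0.001,0,0,0],[0,0,-0.002,0,0,0],[0,0,-0.002,0,0,0]])

```text
clock: 8.2
position: [0.3886, 0.2179, 0.0197]
ee_rot: [2.222, 2.22, 0.0]
force: [-1.9, -1.1, 8.6]
width: 0.112
gripper_force: 45.0
```

Contact with the bench: +8.6 N. Releasing, then up.

Emit:
move_arm(series=[[0,0,0.001,0,0,0],[0,0,0.001,0,0,0],[0,0,0.001,0,0,0],[0,0,0.001,0,0,0],[0,0,0.001,0,0,0]], claw=0)

```text
clock: 8.7
position: [0.3885, 0.2178, 0.02]
ee_rot: [-2.222, -2.22, 0.0]
force: [0.3, 0.1, -0.1]
width: 0.476
gripper_force: 0.0
```

Emit:
move_arm(series=[[0,0,0.015,0,0,0],[0,0,0.06,0,0,0],[0,0,0.12,0,0,0],[0,0,0.18,0,0,0],[0,0,0.24,0,0,0]])

```text
clock: 9.2
position: [0.3877, 0.2179, 0.2026]
ee_rot: [-2.221, -2.221, -0.0]
force: [1.3, -0.3, -0.0]
width: 0.501
gripper_force: 0.0
```

Emit:
move_arm(series=[[0.012,-0.063,0.02,0,0,0.03],[0.024,-0.126,0.02,0,0,0.06],[0.036,-0.189,0.02,0,0,0.09],[0.048,-0.252,0.02,0,0,0.12],[0.06,-0.315,0.02,0,0,0.15]], claw=-0.43)

```text
clock: 9.7
position: [0.4333, -0.0201, 0.2162]
ee_rot: [2.038, 2.389, 0.001]
force: [1.3, 0.8, 0.5]
width: 0.285
gripper_force: 0.0
```

Emit:
move_arm(series=[[0.012,-0.06,0,0,0,0.03],[0.024,-0.12,0,0,0,0.06],[0.036,-0.18,0,0,0,0.075],[0.048,-0.24,0,0,0,0.075],[0.058,-0.3,0,0,0,0.075]])

```text
clock: 10.2
position: [0.4771, -0.245, 0.216]
ee_rot: [1.945, 2.466, 0.001]
force: [1.1, 0.3, 0.2]
width: 0.285
gripper_force: 0.0
```

Emit:
move_arm(series=[[0,-0.017,0,0,0,0],[0,-0.017,0,0,0,0],[0,-0.017,0,0,0,0]])

```text
clock: 10.5
position: [0.4769, -0.2547, 0.2154]
ee_rot: [-1.945, -2.467, -0.002]
force: [-0.3, 0.3, 0.6]
width: 0.28
gripper_force: 0.0
```

```bash
python3 st.py; python3 -c "
from h import *
grab('wrist','w6');grab('top','t6')
b=cv2.imread('pics/t6.png')[170:310,160:480]
a=cv2.imread('pics/w6.png');cv2.imwrite('pics/m6.png',np.vstack([a[100:400,100:600],cv2.resize(b,(500,219))]))"
```

```text
{'clock': 10.5, 'joints': [0.7157, 0.3215, -0.42, 1.7295, 0.1423, 1.1211, 0.4883], 'position': [0.4769, -0.2547, 0.2154], 'force': [-0.3109, 0.2786, 0.6323], 'width': 0.28, 'gripper_force': 0.0}
y-axis yaw 13.5 z [ 2.0e-04  1.1e-03 -1.0e+00]
```

View pics/m6.png

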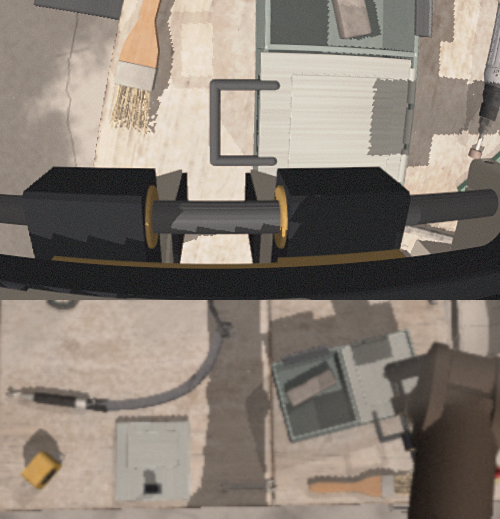

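The lid lies flat on the bench, grip up, clear of everything. The bar runs in the wrist image from about (315,183) to (315,261).

Run:
```python
from h import *
s=readout.observe(); g=cv2.imread('pics/w6.png',0)
for v in (195,220,245):
    r=g[v,295:340].astype(int); k=np.where(r<110)[0]+295; print(v,k.min(),k.max(),wray(s,(k.min()+k.max()+1)/2,v,.078).round(4))
print(wray(s,315,183,.078),wray(s,315,262,.078), s['position'])
```

```text
195 310 319 [ 0.4707 -0.2319  0.078 ]
220 310 319 [ 0.476  -0.2536  0.078 ]
245 310 319 [ 0.4814 -0.276   0.078 ]
[ 0.4682179  -0.22160378  0.078     ] [ 0.4852582  -0.29169851  0.078     ] [ 0.47718234 -0.25404825  0.21550413]
```

Emit:
move_arm(series=[[0,-0.0025,-0.04,0,0,0],[0,-0.0025,-0.09,0,0,0],[0,-0.0025,-0.13,0,0,0],[0,-0.0025,-0.16,0,0,0],[0,-0.0025,-0.18,0,0,0]])

```text
clock: 11.1
position: [0.4764, -0.2559, 0.0788]
ee_rot: [-1.942, -2.467, -0.0]
force: [-0.2, -0.0, -0.3]
width: 0.284
gripper_force: 0.0
```

Emit:
move_arm(series=[[0,0,-0.015,0,0,0],[0,0,-0.03,0,0,0],[0,0,-0.032,0,0,0],[0,0,-0.032,0,0,0]])

```text
clock: 11.5
position: [0.4772, -0.2579, 0.0563]
ee_rot: [1.946, 2.467, 0.0]
force: [-0.4, -0.1, 0.6]
width: 0.291
gripper_force: 0.0
```

Emit:
move_arm(series=[[0,0,0,0,0,0],[0,0,0,0,0,0],[0,0,0,0,0,0],[0,0,0,0,0,0],[0,0,0,0,0,0]], claw=-1, squeeze=30)

```text
clock: 12.0
position: [0.477, -0.2582, 0.0562]
ee_rot: [1.946, 2.466, 0.0]
force: [0.1, 0.7, 0.7]
width: 0.006
gripper_force: 0.0
```

```bash
python3 st.py
```

```text
{'clock': 12.0, 'joints': [0.6718, 0.4995, -0.3731, 1.9103, 0.2517, 0.7769, 0.3942], 'position': [0.477, -0.2582, 0.0562], 'force': [0.1352, 0.7113, 0.727], 'width': 0.0064, 'gripper_force': 0.0}
y-axis yaw 13.44 z [ 2.e-04 -1.e-04 -1.e+00]
```

The fingers shut on nothing. Looking.

```bash
python3 -c "
from h import *
im,d=grab('wrist','w7');grab('side','s7')
a=cv2.imread('pics/s7.png')[240:370,230:430];b=cv2.imread('pics/w7.png')[100:400,100:600]
cv2.imwrite('pics/m7.png',np.vstack([cv2.resize(a,(460,299)),b[:,:460]]))"
```

```text
(no output)
```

View pics/m7.png

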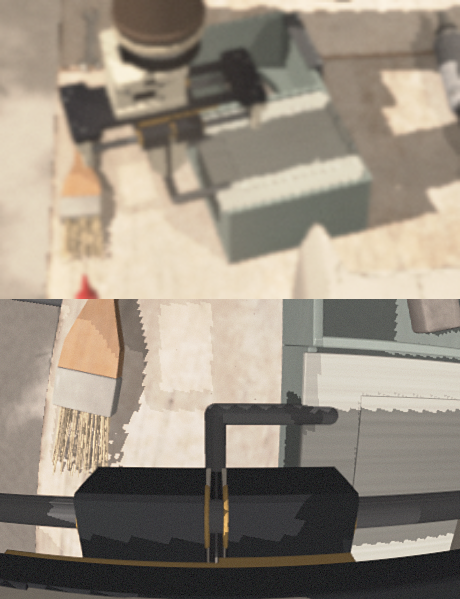

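The bar at montage (216,435) runs between the pads, so the fingers may still be closing; I'll give it time and read the grip force.

Emit:
move_arm(series=[[0,0,0,0,0,0],[0,0,0,0,0,0],[0,0,0,0,0,0]])

```text
clock: 12.4
position: [0.477, -0.2581, 0.056]
ee_rot: [-1.946, -2.466, -0.0]
force: [-1.1, -0.0, -0.8]
width: 0.009
gripper_force: 0.0
```

Run:
```python
from h import *
s=readout.observe(); c=calibration('wrist')
T=np.eye(4);T[:3,:3]=R.from_rotvec(s['ee_rot']).as_matrix();T[:3,3]=s['position'];T=T@c['mount']
def dp(d,u,v):
    p=np.array([u-c['cx'],v-c['cy']]);r=np.hypot(*p);a=r/c['fx'];k=np.r_[p/r*np.tan(a),1]*d[v,u]
    return (T[:3,:3]@k+T[:3,3]).round(4)
d=np.load('pics/w7.npy')
for u,v in[(315,215),(315,225),(315,240),(315,255),(316,265),(317,280),(317,300),(317,320),(317,340),(317,355),(340,213),(380,213),(410,213),(470,230),(250,240)]: print(u,v,dp(d,u,v))
g=cv2.imread('pics/w7.png'); print(g[330,300:336].tolist())
cv2.imwrite('pics/w7c.png',cv2.resize(g[195:375,255:385],None,fx=4,fy=3.3))
```

```text
315 215 [ 0.4677 -0.2225  0.0798]
315 225 [ 0.4688 -0.227   0.0794]
315 240 [ 0.4704 -0.2337  0.0794]
315 255 [ 0.472  -0.2405  0.0797]
316 265 [ 0.4736 -0.245   0.0799]
317 280 [ 0.4746 -0.2475  0.0921]
317 300 [ 0.4744 -0.2469  0.1145]
317 320 [ 0.4699 -0.2287  0.1672]
317 340 [ 0.4764 -0.2555  0.1289]
317 355 [ 0.4778 -0.2612  0.1295]
340 213 [ 0.4782 -0.219   0.0797]
380 213 [ 0.4956 -0.2147  0.08  ]
410 213 [ 0.5091 -0.2114  0.0798]
470 230 [ 0.5411 -0.2119  0.0787]
250 240 [ 0.4322 -0.2648 -0.    ]
[[60, 60, 60], [61, 58, 58], [64, 63, 63], [57, 52, 55], [48, 69, 85], [51, 89, 110], [61, 99, 125], [58, 96, 121], [52, 86, 105], [52, 64, 73], [62, 63, 64], [60, 56, 64], [58, 56, 61], [66, 64, 67], [64, 64, 63], [57, 61, 63], [59, 59, 61], [58, 58, 62], [63, 63, 66], [65, 64, 67], [66, 68, 69], [62, 62, 59], [62, 65, 73], [68, 109, 132], [110, 190, 236], [109, 186, 228], [108, 181, 228], [95, 155, 196], [77, 106, 129], [56, 52, 54], [53, 51, 52], [57, 53, 53], [59, 60, 58], [59, 57, 59], [62, 61, 61], [56, 58, 56]]
```

View pics/w7c.png

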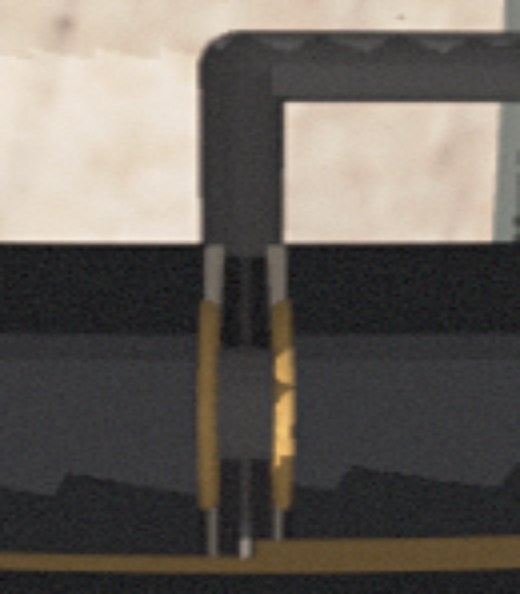

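Emit:
move_arm(series=[[0,0,0.004,0,0,0],[0,0,0.008,0,0,0],[0,0,0.013,0,0,0],[0,0,0.013,0,0,0],[0,0,0.013,0,0,0]])

```text
clock: 12.9
position: [0.4771, -0.2582, 0.066]
ee_rot: [1.946, 2.466, 0.0]
force: [0.4, -0.0, 1.0]
width: 0.008
gripper_force: 0.0
```

```bash
python3 st.py
python3 - <<'E'
from h import *
s=readout.observe(); im,d=grab('wrist','w8'); c=calibration('wrist')
T=np.eye(4);T[:3,:3]=R.from_rotvec(s['ee_rot']).as_matrix();T[:3,3]=s['position'];T=T@c['mount']
for u,v in[(315,215),(315,225),(315,240),(316,255),(317,280),(317,290)]:
    p=np.array([u-c['cx'],v-c['cy']]);r=np.hypot(*p);a=r/c['fx'];k=np.r_[p/r*np.tan(a),1]*d[v,u]
    print(u,v,(T[:3,:3]@k+T[:3,3]).round(4))
E
```

```text
{'clock': 12.9, 'joints': [0.6761, 0.4863, -0.3781, 1.9018, 0.2435, 0.7976, 0.4013], 'position': [0.4771, -0.2582, 0.066], 'force': [0.4455, -0.0216, 1.0428], 'width': 0.0081, 'gripper_force': 0.0}
y-axis yaw 13.44 z [ 4.e-04 -2.e-04 -1.e+00]
315 215 [ 0.4682 -0.2244  0.0803]
315 225 [ 0.4694 -0.2291  0.08  ]
315 240 [ 0.471  -0.236   0.0808]
316 255 [ 0.4733 -0.2434  0.08  ]
317 280 [ 0.4747 -0.2474  0.1024]
317 290 [ 0.4746 -0.2472  0.1143]
```

The bar didn't rise, so the pads are empty. I'll use the earlier open-finger wrist depth image to check where the fingertips really lie in the tool frame.

Run:
```python
from h import *
c=calibration('wrist'); Mo=np.array(c['mount'])
v,u=np.mgrid[0:480,0:640]; p=np.stack([u-c['cx'],v-c['cy']],-1);r=np.hypot(p[...,0],p[...,1])+1e-9;t=np.tan(np.clip(r/c['fx'],0,1.4))
for f in('w6','w2','w8'):
    d=np.load('pics/%s.npy'%f); k=np.stack([p[...,0]/r*t,p[...,1]/r*t,np.ones_like(r)],-1)*d[...,None]
    Q=k@Mo[:3,:3].T+Mo[:3,3]
    m=(d>0)&(abs(Q[...,1])<.07)&(abs(Q[...,0])<.03)&(Q[...,2]>-.12)&(Q[...,2]<.012)
    print(f,m.sum())
    for lo in np.arange(-.08,.012,.008):
        k=m&(Q[...,2]>=lo)&(Q[...,2]<lo+.008)
        if k.sum(): q=Q[k]; print(round(lo,3),k.sum(),'y',q[:,1].min().round(3),q[:,1].max().round(3),'x',np.median(q[:,0]).round(3), 'px', u[k].min(),u[k].max(),v[k].min(),v[k].max())
```

```text
w6 18288
-0.08 563 y -0.016 0.015 x 0.0 px 269 363 334 362
-0.072 112 y -0.015 0.015 x -0.002 px 274 359 334 359
-0.064 315 y -0.022 0.021 x 0.012 px 258 373 293 347
-0.056 431 y -0.024 0.023 x 0.013 px 257 375 286 335
-0.048 469 y -0.025 0.025 x 0.013 px 256 376 278 300
-0.04 414 y -0.026 0.025 x 0.012 px 256 376 272 300
-0.032 149 y -0.02 0.02 x 0.011 px 271 361 269 296
w2 21690
-0.08 693 y -0.028 0.028 x 0.0 px 231 400 332 361
-0.072 215 y -0.026 0.026 x -0.003 px 244 389 333 361
-0.064 530 y -0.041 0.04 x 0.013 px 212 420 292 349
-0.056 699 y -0.042 0.042 x 0.013 px 212 420 285 339
-0.048 657 y -0.042 0.042 x 0.013 px 214 418 278 300
-0.04 548 y -0.042 0.041 x 0.012 px 219 413 272 300
-0.032 196 y -0.034 0.033 x 0.011 px 241 390 269 300
w8 18595
-0.08 326 y -0.003 0.002 x -0.001 px 309 323 334 363
-0.072 5 y -0.002 0.0 x 0.002 px 311 318 334 359
-0.064 50 y -0.003 0.002 x 0.011 px 310 322 298 344
-0.056 113 y -0.003 0.002 x 0.011 px 310 322 289 300
-0.048 137 y -0.004 0.003 x 0.011 px 306 325 279 290
-0.04 143 y -0.005 0.004 x 0.012 px 306 325 273 283
-0.032 63 y -0.005 0.004 x 0.011 px 306 325 270 276
-0.016 3676 y -0.006 0.07 x 0.018 px 305 457 224 284
-0.008 6 y 0.039 0.039 x 0.021 px 394 395 228 253
-0.0 38 y 0.042 0.042 x 0.016 px 393 395 222 266
0.008 65 y 0.042 0.042 x 0.013 px 391 394 222 267
```

The wrist depth shows the finger tips end about 26 mm behind the stated TCP, so the pads closed just above the bar. I'll reopen, go lower (TCP about 0.034) and regrip.

Emit:
move_arm(series=[[0,0,0,0,0,0],[0,0,0,0,0,0],[0,0,0,0,0,0],[0,0,0,0,0,0]], claw=-0.43)

```text
clock: 13.35
position: [0.477, -0.258, 0.0657]
ee_rot: [-1.946, -2.466, -0.0]
force: [0.2, -0.7, 0.4]
width: 0.271
gripper_force: 0.0
```

Emit:
move_arm(series=[[0,0,-0.013,0,0,0],[0,0,-0.023,0,0,0],[0,0,-0.033,0,0,0],[0,0,-0.042,0,0,0],[0,0,-0.042,0,0,0]])

```text
clock: 13.85
position: [0.4762, -0.2577, 0.033]
ee_rot: [-1.945, -2.465, 0.001]
force: [0.5, -0.7, -0.4]
width: 0.282
gripper_force: 0.0
```

Emit:
move_arm(series=[[0,0,0,0,0,0],[0,0,0,0,0,0],[0,0,0,0,0,0],[0,0,0,0,0,0],[0,0,0,0,0,0]], claw=-1, squeeze=30)

```text
clock: 14.35
position: [0.4768, -0.2583, 0.0344]
ee_rot: [1.946, 2.466, -0.0]
force: [-2.4, -0.5, 0.7]
width: 0.094
gripper_force: 30.0
```

Gripped: width 0.094, 30 N. Next come the arc waypoints (tool tilting 0.7 × flap angle).

```bash
python3 st.py
python3 - <<'E'
import numpy as np
a=np.radians(13.5)
def f(t):
    t=np.radians(t);p=.7*t;dx=.188*(1-np.cos(t))-.041*np.sin(p);dz=.188*np.sin(t)+.041*(1-np.cos(p));k=np.degrees(p)/60
    return np.array([dx*np.cos(a)/.75,dx*np.sin(a)/.75,dz/.75,-k*np.sin(a),k*np.cos(a),0])
for s,e in((0,20),(20,40),(40,50)):
    print(s)
    for t in np.linspace(s,e,6)[1:]: print((f(t)-f(s)).round(4).tolist())
E
```

```text
{'clock': 14.35, 'joints': [0.6614, 0.5293, -0.3607, 1.928, 0.2705, 0.7312, 0.3776], 'position': [0.4768, -0.2583, 0.0344], 'force': [-2.3654, -0.5477, 0.6545], 'width': 0.0945, 'gripper_force': 30.0003}
y-axis yaw 13.44 z [-1.e-04 -2.e-04 -1.e+00]
0
[-0.002, -0.0005, 0.0176, -0.0109, 0.0454, 0.0]
[-0.0028, -0.0007, 0.0351, -0.0218, 0.0908, 0.0]
[-0.0024, -0.0006, 0.0527, -0.0327, 0.1361, 0.0]
[-0.0009, -0.0002, 0.0701, -0.0436, 0.1815, 0.0]
[0.0018, 0.0004, 0.0874, -0.0545, 0.2269, 0.0]
20
[0.0039, 0.0009, 0.0169, -0.0109, 0.0454, 0.0]
[0.0089, 0.0021, 0.0335, -0.0218, 0.0908, 0.0]
[0.0149, 0.0036, 0.0496, -0.0327, 0.1361, 0.0]
[0.0221, 0.0053, 0.0652, -0.0436, 0.1815, 0.0]
[0.0302, 0.0073, 0.0802, -0.0545, 0.2269, 0.0]
40
[0.0044, 0.0011, 0.0072, -0.0054, 0.0227, 0.0]
[0.0091, 0.0022, 0.0143, -0.0109, 0.0454, 0.0]
[0.014, 0.0034, 0.0212, -0.0163, 0.0681, 0.0]
[0.0192, 0.0046, 0.0279, -0.0218, 0.0908, 0.0]
[0.0245, 0.0059, 0.0344, -0.0272, 0.1134, 0.0]
```

Emit:
move_arm(series=[[-0.002,-0.0005,0.0175,-0.011,0.045,0],[-0.003,-0.0005,0.035,-0.022,0.091,0],[-0.0025,-0.0005,0.0525,-0.033,0.136,0],[-0.001,0,0.07,-0.044,0.18,0],[0.002,0.0005,0.0875,-0.055,0.227,0]])

```text
clock: 14.85
position: [0.478, -0.258, 0.1004]
ee_rot: [-1.844, -2.335, 0.291]
force: [0.3, -1.8, -3.5]
width: 0.097
gripper_force: 30.0
```

Emit:
move_arm(series=[[0.004,0.001,0.017,-0.011,0.045,0],[0.009,0.002,0.0335,-0.022,0.091,0],[0.015,0.0035,0.0495,-0.033,0.136,0],[0.022,0.0055,0.065,-0.044,0.18,0],[0.03,0.007,0.08,-0.055,0.227,0]])

```text
clock: 15.35
position: [0.5004, -0.2527, 0.1604]
ee_rot: [-1.726, -2.186, 0.551]
force: [-1.6, -0.9, -3.1]
width: 0.101
gripper_force: 30.0
```

```bash
python3 st.py
```

```text
{'clock': 15.35, 'joints': [0.3755, 0.6669, -0.2621, 1.4059, 0.3311, 1.5636, 0.2805], 'position': [0.5004, -0.2527, 0.1604], 'force': [-1.6431, -0.8727, -3.0871], 'width': 0.1005, 'gripper_force': 29.9979}
y-axis yaw 13.39 z [-0.4596 -0.1111 -0.8811]
```

Emit:
move_arm(series=[[0.0045,0.001,0.007,-0.0055,0.023,0],[0.009,0.002,0.0145,-0.011,0.045,0],[0.014,0.0035,0.021,-0.0165,0.068,0],[0.019,0.0045,0.028,-0.022,0.091,0],[0.0245,0.006,0.0345,-0.027,0.113,0]])

```text
clock: 15.85
position: [0.5184, -0.2483, 0.1861]
ee_rot: [-1.663, -2.106, 0.669]
force: [-4.5, -1.6, -0.3]
width: 0.097
gripper_force: 30.0
```

Emit:
move_arm(series=[[0,0,0,0,0,0],[0,0,0,0,0,0],[0,0,0,0,0,0],[0,0,0,0,0,0],[0,0,0,0,0,0]])

```text
clock: 16.35
position: [0.5183, -0.2484, 0.186]
ee_rot: [-1.664, -2.107, 0.668]
force: [-4.5, -1.4, 1.2]
width: 0.1
gripper_force: 30.0
```

```bash
python3 st.py
python3 - <<'E'
from h import *
s=readout.observe(); m=R.from_rotvec(s['ee_rot']).as_matrix(); bar=s['position']-.041*m[:,2]
print('bar',bar,'theta from height',np.degrees(np.arcsin((bar[2]-.0755)/.188)))
h=np.array([.477,-.2575])+.188*np.array([np.cos(np.radians(13.5)),np.sin(np.radians(13.5))])
print('theta atan',np.degrees(np.arctan2(bar[2]-.0755,(h-bar[:2])@[.9724,.2334])))
# flap plane from side depth
im,d=grab('side','s9'); P=pts('side',d); q=(P[...,:2]-h)@np.array([[.9724,-.2334],[.2334,.9724]])
k=(d>0)&(q[...,0]<-.01)&(q[...,0]>-.14)&(abs(q[...,1])<.06)&(P[...,2]>.085)&(P[...,2]<.30)
x,z=-q[...,0][k],P[...,2][k]-.078; ang=np.degrees(np.arctan2(z,x)); print(k.sum(),np.percentile(ang,[10,30,50,70,90]).round(1))
cv2.imwrite('pics/m9.png',cv2.resize(cv2.imread('pics/s9.png')[150:380,230:450],(660,590)))
E
```

```text
{'clock': 16.35, 'joints': [0.3104, 0.7484, -0.2334, 1.2425, 0.3495, 1.7575, 0.2845], 'position': [0.5183, -0.2484, 0.186], 'force': [-4.5018, -1.3798, 1.1908], 'width': 0.0999, 'gripper_force': 29.9988}
y-axis yaw 13.38 z [-0.5593 -0.1348 -0.8179]
bar [ 0.54124258 -0.24285162  0.21948587] theta from height 49.985547254420325
theta atan 49.6985651398658
2327 [49.  50.2 55.7 68.  82. ]
```

View pics/m9.png

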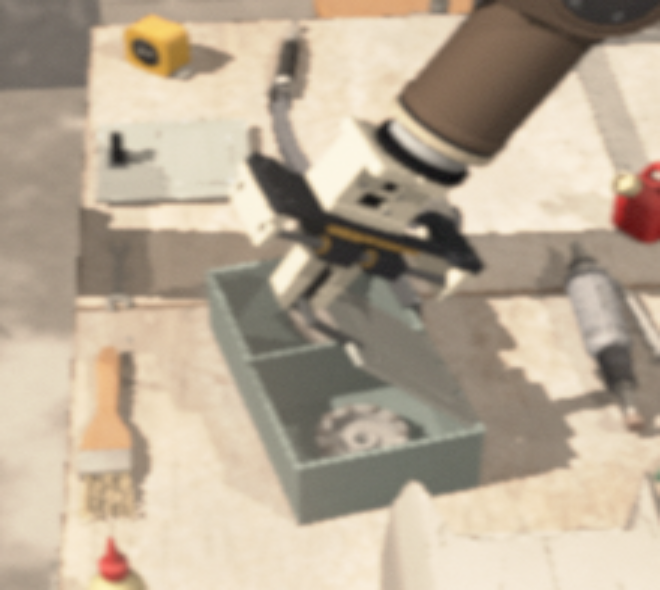

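Both bays are open. The flap is held at about 50° (kinematics 49.7–50.0°, and the flap surface in the depth image agrees at 49–50°). The lid lies flat and grip-up at (175,160), and the bottle, tape and spanner look undisturbed. Handing in.

```bash
python3 -c "
from cell import ticket
print(ticket.sign_off())"
```

```text
the job is handed in; nothing more can be done
None
```

I set the lid down right way up on the bench, clear of the case, then lifted the flap and handed the job in at about 16 s, still holding it at about 50°; the bottle, tape measure and spanner were left alone.

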